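# Pack the sampler tray with four box-pressed cigars

### The arm

A 7-joint arm with a two-finger parallel gripper is mounted at the origin on the work surface. World frame = base frame: x ahead of the robot, y to its left, z up, the work surface at z = 0. Lengths are in m, angles in rad, forces in N, time in s.
With the tool pointing down it reaches from about 0.4 to 0.9 m from the base axis. Payload 5.5 kg.
Tool frame: the origin (TCP) lies at the very end of the fingers, on their centre line; the grasp point (between the pads) lies 19 mm behind it (r.hold_point_z is the distance from the TCP to the grasp point, in m); z points along the fingers, y is the line along which they close (so a half turn about z gives the same grasp; the last joint's range is limited). The gripper opens to 85 mm and grips with 20 to 120 N. Pads are 22 mm wide; open, the fingers measure 114 mm over their backs; the gripper's body (76 mm by 85 mm) begins 54 mm behind the grasp point. The pads swing forward as they close: fully open they stand 13 mm farther back than shut.
Start: joints at [-0.961, 0.501, -0.427, 1.55, 0.221, 1.138, -0.21], TCP at [0.221, 0.611, 0.231] pointing down, gripper open.
Joint ranges: [-2.88, 2.88], [-0.31, 2.03], [-1.54, 1.56], [0.2, 2.42], [-1.41, 4.55], [0.19, 2.02], [-2.57, 2.57]. Speed limits (rad/s): [2.57, 2.57, 3.14, 3.14, 3.14, 3.14, 3.14].

### API

Orientations are given as a unit quaternion [w, x, y, z].
In Python, from cell import r, job, grab_frame, camera_model, observe gives the robot as it stands (r), with the cameras as plain functions, the job (job) and the readings as plain functions.
- The arm moves only by the tool shift_gripper, called after ">>>" by a JSON object that holds its "name" and its "arguments", one argument or row to a line. Schema: {"type":"object","properties":{"ticks":{"type":"object","properties":{"dx":{"type":"array","items":{"type":"number"},"minItems":1,"maxItems":10},"dy":{"type":"array","items":{"type":"number"},"minItems":1,"maxItems":10},"dz":{"type":"array","items":{"type":"number"},"minItems":1,"maxItems":10},"wx":{"type":"array","items":{"type":"number"},"minItems":1,"maxItems":10},"wy":{"type":"array","items":{"type":"number"},"minItems":1,"maxItems":10},"wz":{"type":"array","items":{"type":"number"},"minItems":1,"maxItems":10}},"additionalProperties":false,"required":["dx","dy","dz","wx","wy","wz"]},"finger_gap":{"type":"number"},"grip_force":{"type":"number"},"only":{"type":"string"},"quiet":{"type":"boolean"},"lines":{"type":"string"}},"required":["ticks"],"additionalProperties":false}. ticks is an object with one list for each field, all of the same length, 1 to 10, a row being the entries at one place: dx, dy, dz (the shift in shares of 0.2 m (1.0 is 0.2 m)), wx, wy, wz (a rotation vector in fractions of the full range, 1 being 4 rad); each row shifts and turns the commanded pose from where the row before left it, along the tool's axes as they then stand; what a row does not reach is not made up. A row lasts 1/12 s, in which the tool goes at most 0.0417 m and 0.125 rad, less where a joint would pass 70% of its speed; a pose out of reach is approached as far as the arm can. finger_gap is the finger opening in m, set as the call begins (left out keeps the last). The fingers move at their own pace and stop on an object; grip_force is the grip in N (left out, the last holds). Time passes only in rows, so rows that do not move let the fingers close. The tool returns the time, the measured TCP pose, the force, the opening and the grip force at its end. only (a regular expression) keeps the lines of the reply that match it, lines (a string "A,B") keeps lines A to B, and quiet returns only ok. A shift or turn number past 1, either way, is cut back to 1. Input that does not fit is refused with a message, and nothing moves.
- observe(): the state, without advancing time (a new reading comes with each control period).
- grab_frame(name): name is "side" or "top"; returns the picture (384x512x3 uint8, blue, green, red); there is no depth.
- camera_model(name): a dict with "fx", "fy", "cx", "cy" (pixels), "D" ([k1, k2, p1, p2, k3] as OpenCV has them; the pictures are not rectified), "extrinsics" (4x4, takes a point from world to camera coordinates). Camera axes: x right, y down, z forward; pixel columns grow to the right and rows downward; lengths in m; the calibration is good to about 2 mm. A picture is of the moment at which its call begins. camera_model takes no time and is no camera call.
- job.job_done(): hands the job in; it is judged then, once.
The state is a dict: "t": time; "joint_positions": joint angles; "qvel": joint speeds; "joint_efforts": joint torques, N m; "tool_pos": TCP position; "tool_rot": TCP orientation; "force": force on the tool from outside, world axes, zero at the start; "moment": the same for the moment, N m; "width": finger opening in m; "gripper_force": force on a finger pad.
Only numpy, scipy, OpenCV 4.12 (cv2) and the standard library are available. Lean on these libraries where they do the work, as an engineer would, in place of code of your own. Each camera call takes 0.05 s, during which the arm holds its last target. There are 200 camera calls.

### The job

Pack the sampler tray: take the four blunt-ended, square-pressed cigars scattered on the bench and lay each one in the rest that matches its length and thickness, flat on the rest's floor between its cheeks and end stops (either way round). Leave the two cigars with a pointed end lying where they are.

Things in the scene. Friction and masses are not known exactly. Their poses are not given: they have to be found in the camera images.
- long_thick: long thick box-pressed cigar, brown with a pale paper band: 150 mm long, square section 25 x 25 mm, both ends blunt. Loose, lying on the bench. Origin at its centre (12.5 mm above the bench), x along its length, y across. It may lie on any side face and either way round.
- long_thin: long thin box-pressed cigar, brown with a pale paper band: 150 mm long, square section 14 x 14 mm, both ends blunt. Loose, lying on the bench. Origin at its centre (7 mm above the bench), x along its length, y across. It may lie on any side face and either way round.
- short_thick: short thick box-pressed cigar, brown with a pale paper band: 104 mm long, square section 25 x 25 mm, both ends blunt. Loose, lying on the bench. Origin at its centre (12.5 mm above the bench), x along its length, y across. It may lie on any side face and either way round.
- short_thin: short thin box-pressed cigar, brown with a pale paper band: 104 mm long, square section 14 x 14 mm, both ends blunt. Loose, lying on the bench. Origin at its centre (7 mm above the bench), x along its length, y across. It may lie on any side face and either way round.
- pointed_long: long pointed cigar, a look-alike that does not belong in the tray: 150 mm long, square section 25 x 25 mm, the same brown and band, but the last 55 mm tapers to a point at its +x end. Origin at the centre of its length, 12.5 mm above the bench, x along its length. Leave it where it lies.
- pointed_short: short pointed cigar, a look-alike that does not belong in the tray: 104 mm long, square section 25 x 25 mm, the same brown and band, but the last 55 mm tapers to a point at its +x end. Origin at the centre of its length, 12.5 mm above the bench, x along its length. Leave it where it lies.
- rest_long_thick: rest for the long thick cigar, one of 4 rests fixed 60 mm apart in a shallow dark tray (rim 16 mm high): pale floor 166 x 41 mm (8 mm play all round), dark end stops, and dark side cheeks on the last 25 mm at each end only (4 mm thick, 10 mm above the floor); sides open between, for fingers. Origin: centre of underside, 6 mm above the bench; floor 5 mm above origin. x along, y across.
- rest_long_thin: rest for the long thin cigar, one of 4 rests fixed 60 mm apart in a shallow dark tray (rim 16 mm high): pale floor 166 x 30 mm (8 mm play all round), dark end stops, and dark side cheeks on the last 25 mm at each end only (4 mm thick, 10 mm above the floor); sides open between, for fingers. Origin: centre of underside, 6 mm above the bench; floor 5 mm above origin. x along, y across.
- rest_short_thick: rest for the short thick cigar, one of 4 rests fixed 60 mm apart in a shallow dark tray (rim 16 mm high): pale floor 120 x 41 mm (8 mm play all round), dark end stops, and dark side cheeks on the last 25 mm at each end only (4 mm thick, 10 mm above the floor); sides open between, for fingers. Origin: centre of underside, 6 mm above the bench; floor 5 mm above origin. x along, y across.
- rest_short_thin: rest for the short thin cigar, one of 4 rests fixed 60 mm apart in a shallow dark tray (rim 16 mm high): pale floor 120 x 30 mm (8 mm play all round), dark end stops, and dark side cheeks on the last 25 mm at each end only (4 mm thick, 10 mm above the floor); sides open between, for fingers. Origin: centre of underside, 6 mm above the bench; floor 5 mm above origin. x along, y across.

How it is judged:
By the outcome, as a careful person would: the job done as asked, in the order asked, and still so for the second after the job is handed in, with the robot touching nothing.
It also fails if it takes over 96 s, if anything falls off the work surface, if the arm or the gripper's body presses on something with over 40 N, if the wrist force passes 120 N, or if a joint passes its speed limit or range.

## Working session

There is one attempt and no reset: what is moved stays moved. The work goes in short steps, Python scripts to look and compute and a tool call to move; the robot and the scene stay as the last step left them, time stands still between calls to the robot, and variables do not carry over. Pictures are saved under pics/ and viewed, at most 14 in all, crops included, and the job is handed in when it is done.

```bash
ls; mkdir -p pics; python3 - <<'E'
from cell import r, job, grab_frame, camera_model, observe
import cv2
for n in("top","side"):
    cv2.imwrite(f"pics/{n}0.png",grab_frame(n)); m=camera_model(n); print(n,m)
o=observe(); print(o["t"],o["tool_pos"],o["tool_rot"],o["width"],r.hold_point_z)
E
```

```text
cell.py
pics
top {'fx': 382.72852969670436, 'fy': 382.72852969670436, 'cx': 254.22532971339336, 'cy': 196.4282968120862, 'D': array([0.01402737, 0.        , 0.        , 0.        , 0.        ]), 'extrinsics': array([[-0.01404946, -0.99979631,  0.01448938, -0.01891159],
       [-0.99823931,  0.01318949, -0.05783008,  0.53524654],
       [ 0.0576272 , -0.01527635, -0.99822129,  1.10122441],
       [ 0.        ,  0.        ,  0.        ,  1.        ]])}
side {'fx': 498.1069756839519, 'fy': 498.1069756839519, 'cx': 254.56371873424172, 'cy': 182.6421013007704, 'D': array([0.00929221, 0.        , 0.        , 0.        , 0.        ]), 'extrinsics': array([[-0.98708417, -0.16018083,  0.00263612,  0.54156823],
       [-0.11206364,  0.67862505, -0.72588552,  0.09934718],
       [ 0.114484  , -0.71680551, -0.68781049,  1.12938563],
       [ 0.        ,  0.        ,  0.        ,  1.        ]])}
0.1 [0.22076306 0.61070406 0.2303542 ] [-1.76061257e-04  1.72518252e-01  9.85005932e-01 -8.58155800e-04] 0.08518444100182246 0.0187
```

View pics/top0.png

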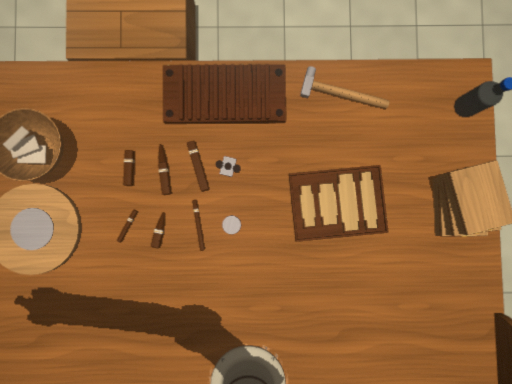

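View pics/side0.png

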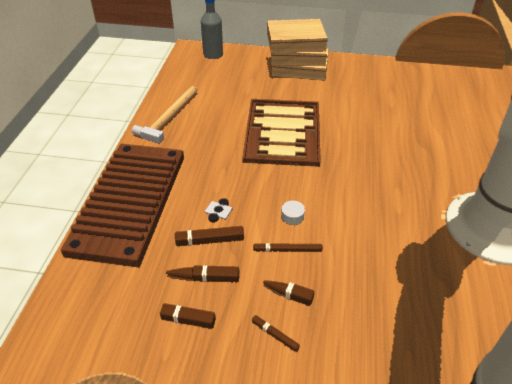

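The top view shows six cigars at about (129,168), (165,170), (198,166), (128,225), (158,230) and (198,225). The tray is at about (338,203), with its rests at columns 308, 328, 349 and 369. The side view shows the same layout. Next I'll segment both views.

```bash
cat > h.py <<'E'
import cv2, numpy as np
from cell import r, job, grab_frame, camera_model, observe
def ray(n,p):
    m=camera_model(n); K=np.array([[m["fx"],0,m["cx"]],[0,m["fy"],m["cy"]],[0,0,1]]); E=m["extrinsics"]
    u=cv2.undistortPoints(np.array(p,float).reshape(-1,1,2),K,m["D"]).reshape(-1,2)
    d=np.c_[u,np.ones(len(u))]@E[:3,:3]; return -E[:3,:3].T@E[:3,3], d
def plane(n,p,z):
    c,d=ray(n,p); return c+d*((z-c[2])/d[:,2])[:,None]
def tri(pt,ps):
    c1,d1=ray("top",[pt]); c2,d2=ray("side",[ps]); d1,d2=d1[0],d2[0]
    s=np.linalg.lstsq(np.c_[d1,-d2],c2-c1,rcond=None)[0]
    a,b=c1+s[0]*d1,c2+s[1]*d2; return (a+b)/2, np.linalg.norm(a-b)
ROI={"top":(100,130,225,260),"side":(140,215,340,365)}
def cigars(n,img):
    x0,y0,x1,y1=ROI[n]; c=img[y0:y1,x0:x1]; hsv=cv2.cvtColor(c,cv2.COLOR_BGR2HSV)
    m=((hsv[...,2]<100)|((hsv[...,1]<110)&(hsv[...,2]>120))).astype(np.uint8)*255
    m=cv2.morphologyEx(m,cv2.MORPH_CLOSE,np.ones((3,3)))
    cs=[q+[x0,y0] for q in cv2.findContours(m,cv2.RETR_EXTERNAL,cv2.CHAIN_APPROX_NONE)[0] if cv2.contourArea(q)>40]
    return cs,m
def rests(n,img):
    x0,y0,x1,y1={"top":(285,160,390,245),"side":(240,95,325,168)}[n]; c=img[y0:y1,x0:x1]; hsv=cv2.cvtColor(c,cv2.COLOR_BGR2HSV)
    m=((hsv[...,2]>170)&(hsv[...,1]<135)).astype(np.uint8)*255
    return [q+[x0,y0] for q in cv2.findContours(m,cv2.RETR_EXTERNAL,cv2.CHAIN_APPROX_NONE)[0] if cv2.contourArea(q)>40],m
E
python3 - <<'E'
from h import *
outs=[]
for n in("top","side"):
    im=cv2.imread(f"pics/{n}0.png")
    for f in(cigars,rests):
        cs,m=f(n,im); print(n,f.__name__)
        for q in cs:
            M=cv2.moments(q);p=(M['m10']/M['m00'],M['m01']/M['m00']);rr=cv2.minAreaRect(q)
            print(np.round(p,1),[np.round(x,1).tolist() for x in rr],int(cv2.contourArea(q)))
        cv2.drawContours(im,cs,-1,(0,255,0),1)
    x0,y0,x1,y1={"top":(100,130,400,260),"side":(140,90,340,365)}[n]
    k=2.6 if n=="top" else 2.1
    outs.append((n,im))
    cv2.imwrite(f"pics/{n}c.png",cv2.resize(im[y0:y1,x0:x1],None,fx=k,fy=k,interpolation=cv2.INTER_CUBIC))
E
```

```text
top cigars
[158.5 232.4] [[158.8, 230.0], [9.8, 35.3], 11.3] 234
[127.1 225.6] [[127.2, 225.6], [5.4, 34.9], 26.6] 133
[198.3 225.1] [[198.4, 224.9], [50.6, 4.4], 81.0] 158
[220.9 165.8] [[220.0, 165.0], [18.0, 8.0], 90.0] 80
[129.1 167.8] [[129.0, 167.5], [35.0, 10.0], 90.0] 313
[163.9 171.8] [[163.6, 169.1], [50.7, 9.5], 83.4] 353
[197.8 165.8] [[197.7, 165.9], [51.5, 9.0], 72.9] 371
top rests
[307.5 205.6] [[307.4, 205.6], [39.9, 12.4], 83.7] 388
[327.9 203.7] [[327.8, 203.6], [40.2, 16.1], 84.3] 533
[348.1 201.9] [[348.0, 201.7], [56.0, 16.2], 84.0] 774
[368.4 199.8] [[368.3, 199.8], [55.9, 12.3], 83.7] 555
side cigars
[273.7 334. ] [[276.0, 333.5], [53.3, 8.0], 33.7] 143
[186.7 319.3] [[187.5, 315.8], [54.5, 16.8], 11.9] 340
[290.  293.4] [[288.7, 289.7], [51.5, 15.7], 24.0] 313
[204.7 276.4] [[202.7, 272.7], [71.4, 15.9], 4.1] 411
[287.1 248.7] [[287.5, 247.4], [67.1, 7.5], 2.0] 175
[208.2 239. ] [[209.2, 235.6], [14.7, 67.6], 85.2] 414
[292.4 218.8] [[293.5, 219.5], [9.0, 19.0], 90.0] 76
[216.4 217.2] [[218.5, 218.0], [6.0, 19.0], 90.0] 70
[147.3 232.9] [[142.2, 236.4], [17.1, 52.9], 21.8] 353
side rests
[281.6 149.6] [[281.4, 150.0], [45.1, 10.0], 4.4] 299
[282.4 135.4] [[282.4, 136.0], [43.4, 11.8], 4.1] 377
[282.8 122.1] [[283.0, 122.5], [11.0, 58.0], 90.0] 475
[284.2 110. ] [[283.9, 110.3], [56.2, 8.4], 2.6] 325
```

View pics/topc.png

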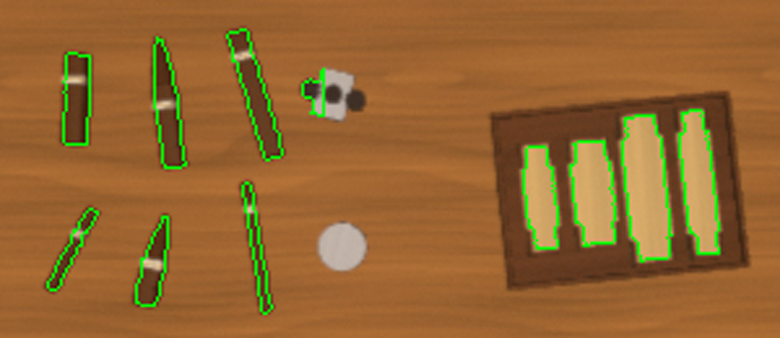

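View pics/sidec.png

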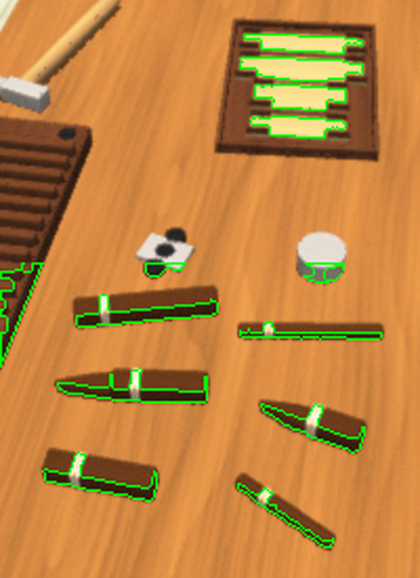

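The contours in the top crop fit all six cigars and the four floors. From left to right the rests are short_thin, short_thick, long_thick and long_thin. In the side crop the contours cover only the dark near faces, so their upper edge is the cigars' +y top edge. I'll use that edge to measure height.

```bash
cat > meas.py <<'E'
from h import *
def proj(n,P):
    m=camera_model(n); K=np.array([[m["fx"],0,m["cx"]],[0,m["fy"],m["cy"]],[0,0,1]]);E=m["extrinsics"]
    return cv2.projectPoints(np.atleast_2d(P).astype(float),cv2.Rodrigues(E[:3,:3])[0],E[:3,3],K,m["D"])[0].reshape(-1,2)
def longedges(rr):
    b=cv2.boxPoints(rr); e=[(b[i],b[(i+1)%4]) for i in range(4)]
    return sorted(e,key=lambda q:-np.linalg.norm(q[0]-q[1]))[:2]
if __name__=="__main__":
    top,side=cv2.imread("pics/top0.png"),cv2.imread("pics/side0.png")
    V=cv2.cvtColor(side,cv2.COLOR_BGR2HSV)[...,2]
    seeds={"short_thick":((129,168),.025,104,(187,316)),"long_thick":((198,166),.025,150,(209,236)),"short_thin":((127,225),.014,104,(275,333)),"long_thin":((198,225),.014,150,(287,248))}
    zs=np.linspace(-.02,.06,81)
    for k,(s,h,L,ss) in seeds.items():
        q=min(cigars("top",top)[0],key=lambda q:np.hypot(*(np.array(cv2.minAreaRect(q)[0])-s)))
        rr=cv2.minAreaRect(q); ed=min(longedges(rr),key=lambda e:e[0][0]+e[1][0])
        p=[(.65*ed[0]+.35*ed[1])]+[(ed[0]+ed[1])/2]+[(.35*ed[0]+.65*ed[1])]
        H=[]
        for pp in p:
            t=proj("side",np.vstack([plane("top",[pp],z) for z in zs]))
            # darkness step along the epipolar curve: low z = dark side face, going up -> brighter top face
            v=cv2.remap(V,t[:,0].astype(np.float32),t[:,1].astype(np.float32),cv2.INTER_LINEAR).ravel().astype(float)
            if pp is p[1]: print(k,v[::4].astype(int))
            g=np.gradient(cv2.GaussianBlur(v[:,None],(1,9),1.5).ravel()); H.append(zs[25:60][np.argmax(g[25:60])])
        b=plane("top",cv2.boxPoints(rr),h); l=plane("top",cv2.boxPoints(rr),h)
        c=plane("top",[rr[0]],h)[0]
        e=plane("top",np.array(ed),h); d=e[1]-e[0]
        sz=np.array(rr[1])*2.8
        print(k,"top z",np.round(H,3),"centre",c.round(4),"len",round(np.linalg.norm(d)*1e3),"yaw deg",round(np.degrees(np.arctan2(d[1],d[0]))%180,1),"px w",min(rr[1]))
    tr,sr=rests("top",top)[0],rests("side",side)[0]
    f=lambda q:np.array(cv2.minAreaRect(q)[0])
    tr=sorted(tr,key=lambda q:f(q)[0]); sr=sorted(sr,key=lambda q:-f(q)[1]); C=[]
    for n,a,b in zip(["short_thin","short_thick","long_thick","long_thin"],tr,sr):
        X,g=tri(f(a),f(b)); c=plane("top",[f(a)],.011)[0]; C.append(c)
        e=plane("top",np.array(longedges(cv2.minAreaRect(a))[0]),.011); d=e[1]-e[0]
        print(n,"tri",X.round(4),"gap",round(g,4),"ray@11mm",c.round(4),"len",round(np.linalg.norm(d)*1e3),"yaw",round(np.degrees(np.arctan2(d[1],d[0]))%180,1))
    C=np.array(C); print(np.linalg.norm(np.diff(C,axis=0),axis=1).round(4), np.degrees(np.arctan2(*(C[3]-C[0])[[1,0]])).round(1))
E
python3 meas.py
```

```text
short_thick [218 218 219 220 220 221 191  64  53  65  98 107 110 107 108 109 156 204
 206 206 206]
short_thick top z [0.017 0.018 0.018] centre [0.6229 0.3344 0.025 ] len 102 yaw deg 0.3 px w 10.0
long_thick [224 226 227 228 224 181  74  53  53  59  90 106 109 109 109 113 152 212
 216 216 152]
long_thick top z [0.019 0.019 0.02 ] centre [0.6251 0.1367 0.025 ] len 150 yaw deg 16.6 px w 8.96961784362793
short_thin [222 221 221 220 218 202 101  72 101 108 107 124 200 215 216 213 214 214
 212 212 212]
short_thin top z [0.025 0.026 0.009] centre [0.4554 0.3422 0.014 ] len 100 yaw deg 153.7 px w 5.366562843322754
long_thin [225 223 223 222 207  92  63  91 111 109 134 197 222 219 220 220 219 219
 220 221 220]
long_thin top z [0.021 0.022 0.022] centre [0.4543 0.1371 0.014 ] len 147 yaw deg 8.7 px w 4.366952419281006
short_thin tri [ 0.5065 -0.1824  0.0066] gap 0.0002 ray@11mm [ 0.5063 -0.1818  0.011 ] len 117 yaw 5.0
short_thick tri [ 0.5113 -0.2427  0.0063] gap 0.0002 ray@11mm [ 0.5112 -0.2417  0.011 ] len 118 yaw 4.2
long_thick tri [ 0.5164 -0.3023  0.0073] gap 0.0007 ray@11mm [ 0.516  -0.3014  0.011 ] len 164 yaw 4.3
long_thin tri [ 0.5213 -0.3626  0.0063] gap 0.0001 ray@11mm [ 0.521  -0.3611  0.011 ] len 164 yaw 4.5
[0.0602 0.0598 0.06  ] -85.3
```

```bash
cat > go.py <<'E'
# prints how far to go (tool axes, after the turn) to x y z yaw_deg
import sys
from h import *
from scipy.spatial.transform import Rotation as R
x,y,z,yaw=map(float,sys.argv[1:5]); o=observe(); q=np.array(o["tool_rot"]); M=R.from_quat(q[[1,2,3,0]])
tx=M.as_matrix()[:,0]; cur=np.degrees(np.arctan2(tx[1],tx[0])); d=(yaw-cur+90)%180-90
N=R.from_euler("z",d,degrees=True)*M
print("t",o["t"],"pos",np.round(o["tool_pos"],4),"axis yaw",round(cur,1),"tilt",np.round(M.as_matrix()[:2,2],4),"j7",round(o["joint_positions"][6],2),"w",round(o["width"],4))
print("rz",round(-np.radians(d),4),"then dx dy dz",np.round(N.inv().apply(np.array([x,y,z])-o["tool_pos"]),4))
E
python3 - <<'E'
from h import *
top=cv2.imread("pics/top0.png")
for k,s,h in(("short_thick",(129,168),.025),("long_thick",(198,166),.025),("short_thin",(127,225),.014),("long_thin",(198,225),.014)):
    q=min(cigars("top",top)[0],key=lambda q:np.hypot(*(np.array(cv2.minAreaRect(q)[0])-s)))
    m=np.zeros(top.shape[:2],np.uint8); cv2.drawContours(m,[q],-1,1,-1)
    p=np.argwhere(m)[:,::-1].astype(np.float32); P=plane("top",p,h/2)[:,:2]
    mu,ev=cv2.PCACompute(P.astype(np.float32),mean=None); d=(P-mu)@ev.T
    mid=mu[0]+(d.max(0)+d.min(0))/2@ev
    print(k,mid.round(4),mu[0].round(4),"size",np.ptp(d,0).round(3),"yaw",round(np.degrees(np.arctan2(ev[0,1],ev[0,0]))%180,1))
E
python3 go.py 0.6229 0.336 0.12 1
```

```text
short_thick [0.6246 0.3383] [0.6239 0.3379] size [0.103 0.03 ] yaw 178.4
long_thick [0.627  0.1384] [0.6273 0.138 ] size [0.152 0.027] yaw 16.4
short_thin [0.4557 0.3447] [0.4556 0.3445] size [0.1   0.016] yaw 152.2
long_thin [0.4544 0.1381] [0.4539 0.1383] size [0.148 0.013] yaw 8.8
t 0.1 pos [0.2208 0.6107 0.2304] axis yaw 160.1 tilt [-0.0006 -0.0016] j7 -0.21 w 0.0852
rz -0.3642 then dx dy dz [-0.3973 -0.2815  0.1108]
```

Careful with the scale: shifts go in shares of 0.2 m and turns go in shares of 4 rad. That gives: -0.029 m / 0.2 = -0.145, -0.019 m / 0.2 = -0.095, -0.11 rad / 4 = -0.0275.

>>> {"name": "shift_gripper", "arguments": {
  "ticks": {"dx":[0,0,0,-0.145,-0.145,-0.145,-0.145,-0.145,-0.145,-0.145],"dy":[0,0,0,-0.095,-0.095,-0.095,-0.095,-0.095,-0.095,-0.095],"dz":[0,0,0,0.04,0.04,0.04,0.04,0.04,0.04,0.04],"wx":[0,0,0,0,0,0,0,0,0,0],"wy":[0,0,0,0,0,0,0,0,0,0],"wz":[-0.0275,-0.0275,-0.0275,0,0,0,0,0,0,0]},
  "finger_gap": 0.055
}}

```text
t: 0.93
tool_pos: [0.4227, 0.4734, 0.1745]
tool_rot: [-0.0, 0.008, 1.0, -0.0]
force: [0.3, 1.1, -0.7]
width: 0.055
gripper_force: 0.0
```

>>> {"name": "shift_gripper", "arguments": {
  "ticks": {"dx":[-0.145,-0.145,-0.145,-0.145,-0.145,-0.145,-0.145,0,0],"dy":[-0.095,-0.095,-0.095,-0.095,-0.095,-0.095,-0.095,0,0],"dz":[0.04,0.04,0.04,0.04,0.04,0.04,0.04,0,0],"wx":[0,0,0,0,0,0,0,0,0],"wy":[0,0,0,0,0,0,0,0,0],"wz":[0,0,0,0,0,0,0,0,0]}
}}

```text
t: 1.68
tool_pos: [0.6243, 0.3342, 0.1172]
tool_rot: [-0.001, 0.011, 1.0, -0.001]
force: [-0.8, 0.7, 0.2]
width: 0.0551
gripper_force: 0.0
```

```bash
python3 go.py 0.6242 0.338 0.004 179
```

```text
t 1.6833 pos [0.6243 0.3342 0.1172] axis yaw 178.7 tilt [-0.0015 -0.0028] j7 0.82 w 0.0551
rz -0.0054 then dx dy dz [0.     0.0041 0.1132]
```

Converted, 0.03 m / 0.2 = 0.15, 0.004 m / 0.2 = 0.02.

>>> {"name": "shift_gripper", "arguments": {
  "ticks": {"dx":[0,0,0,0,0,0,0],"dy":[0.02,0,0,0,0,0,0],"dz":[0.15,0.15,0.15,0.08,0.035,0,0],"wx":[0,0,0,0,0,0,0],"wy":[0,0,0,0,0,0,0],"wz":[0,0,0,0,0,0,0]}
}}

```text
t: 2.27
tool_pos: [0.6226, 0.3436, 0.0073]
tool_rot: [0.0, 0.008, 1.0, 0.0]
force: [0.7, -0.3, 0.4]
width: 0.0549
gripper_force: 0.0
```

>>> {"name": "shift_gripper", "arguments": {
  "ticks": {"dx":[0,0,0,0,0],"dy":[0,0,0,0,0],"dz":[0,0,0,0,0],"wx":[0,0,0,0,0],"wy":[0,0,0,0,0],"wz":[0,0,0,0,0]},
  "finger_gap": 0.0,
  "grip_force": 45
}}

```text
t: 2.68
tool_pos: [0.6239, 0.3434, 0.0086]
tool_rot: [0.002, 0.009, 1.0, 0.001]
force: [0.4, -0.7, 6.7]
width: 0.0238
gripper_force: 45.7
```

>>> {"name": "shift_gripper", "arguments": {
  "ticks": {"dx":[0,0,0,0,0],"dy":[0,0,0,0,0],"dz":[-0.05,-0.15,-0.15,-0.15,0],"wx":[0,0,0,0,0],"wy":[0,0,0,0,0],"wz":[0,0,0,0,0]}
}}

```text
t: 3.1
tool_pos: [0.6263, 0.3452, 0.1146]
tool_rot: [0.005, 0.009, 1.0, 0.003]
force: [1.2, 1.5, 0.5]
width: 0.024
gripper_force: 44.8
```

```bash
python3 go.py 0.5112 -0.2417 0.1 4.5
```

```text
t 3.1 pos [0.6263 0.3452 0.1146] axis yaw 179.0 tilt [0.0098 0.0058] j7 0.81 w 0.024
rz -0.0956 then dx dy dz [ 0.1609 -0.5761  0.0096]
```

Converted, -0.036 m / 0.2 = -0.18, 0.01 m / 0.2 = 0.05, -0.0956 rad / 4 = -0.0239.

>>> {"name": "shift_gripper", "arguments": {
  "ticks": {"dx":[0,0.05,0.05,0.05,0.05,0.05,0.05,0.05,0.05],"dy":[0,-0.18,-0.18,-0.18,-0.18,-0.18,-0.18,-0.18,-0.18],"dz":[0,0,0,0,0,0,0,0,0],"wx":[0,0,0,0,0,0,0,0,0],"wy":[0,0,0,0,0,0,0,0,0],"wz":[-0.0239,0,0,0,0,0,0,0,0]}
}}

```text
t: 3.85
tool_pos: [0.5648, 0.0473, 0.1069]
tool_rot: [0.0, -0.039, 0.999, -0.0]
force: [1.1, -0.2, 0.2]
width: 0.0237
gripper_force: 44.8
```

>>> {"name": "shift_gripper", "arguments": {
  "ticks": {"dx":[0.05,0.05,0.05,0.05,0.05,0.05,0.05,0.05,0,0],"dy":[-0.18,-0.18,-0.18,-0.18,-0.18,-0.18,-0.18,-0.18,0,0],"dz":[0,0,0,0,0,0,0,0,0,0],"wx":[0,0,0,0,0,0,0,0,0,0],"wy":[0,0,0,0,0,0,0,0,0,0],"wz":[0,0,0,0,0,0,0,0,0,0]}
}}

```text
t: 4.68
tool_pos: [0.507, -0.2481, 0.1067]
tool_rot: [-0.0, -0.036, 0.999, -0.001]
force: [-0.2, 0.5, -0.9]
width: 0.0234
gripper_force: 44.8
```

```bash
python3 go.py 0.5112 -0.2417 0.018 4.5; python3 -c "
from h import *
for i in range(3):
  grab_frame('top'); o=observe(); print(o['tool_pos'],o['tool_rot'])"
```

```text
t 4.6833 pos [ 0.507  -0.2481  0.1067] axis yaw -175.9 tilt [-0.0002 -0.0015] j7 1.86 w 0.0234
rz -0.0063 then dx dy dz [-0.0047  0.0062  0.0886]
[ 0.50787277 -0.24531085  0.10665179] [ 1.22914798e-04 -3.80130415e-02  9.99277233e-01 -6.79621191e-05]
[ 0.50840652 -0.24366779  0.10662012] [ 2.06685889e-04 -3.93845138e-02  9.99224077e-01  2.47851981e-04]
[ 0.50873039 -0.24278743  0.1066004 ] [ 2.34292584e-04 -4.02326880e-02  9.99190251e-01  3.44092138e-04]
```

Converted, 0.025 m / 0.2 = 0.125, -0.0025 m / 0.2 = -0.0125.

>>> {"name": "shift_gripper", "arguments": {
  "ticks": {"dx":[-0.0125,0,0,0,0,0,0],"dy":[0.0025,0,0,0,0,0,0],"dz":[0.125,0.125,0.075,0.05,0,0,0],"wx":[0,0,0,0,0,0,0],"wy":[0,0,0,0,0,0,0],"wz":[0,0,0,0,0,0,0]}
}}

```text
t: 5.42
tool_pos: [0.5119, -0.2432, 0.0323]
tool_rot: [0.001, -0.04, 0.999, -0.0]
force: [0.7, 0.7, 0.3]
width: 0.0238
gripper_force: 44.8
```

```bash
python3 - <<'E'
from h import *
im=grab_frame("top");s=grab_frame("side")
cv2.imwrite("pics/p1.png",np.hstack([cv2.resize(im[150:270,270:410],None,fx=2.8,fy=2.8),cv2.resize(s[70:190,220:360],None,fx=2.8,fy=2.8)]))
E
python3 go.py 0.5112 -0.2417 0.018 4.5
```

```text
t 5.5167 pos [ 0.5119 -0.2438  0.0326] axis yaw -175.5 tilt [ 0.0021 -0.001 ] j7 1.81 w 0.0242
rz 0.0006 then dx dy dz [0.0006 0.0021 0.0146]
```

View pics/p1.png

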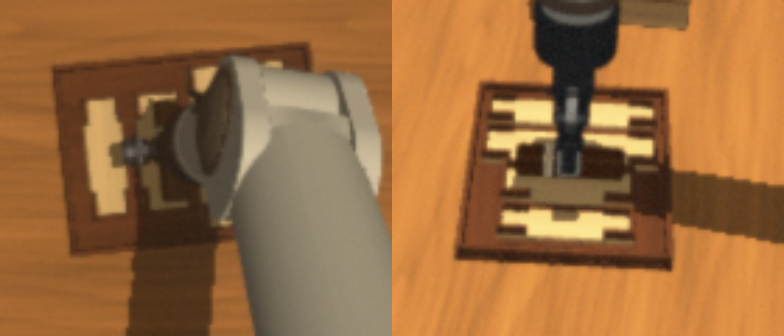

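The crops show the short thick cigar held just above the second rest, lined up with the floor at about columns 515–625 of the side crop. I'll lower it and release.

Converted, 0.007 m / 0.2 = 0.035, 0.005 m / 0.2 = 0.025.

>>> {"name": "shift_gripper", "arguments": {
  "ticks": {"dx":[0,0,0,0],"dy":[0.005,0,0,0],"dz":[0.035,0.025,0,0],"wx":[0,0,0,0],"wy":[0,0,0,0],"wz":[0,0,0,0]}
}}

```text
t: 5.85
tool_pos: [0.5107, -0.2426, 0.0191]
tool_rot: [0.0, -0.039, 0.999, 0.0]
force: [-0.3, -0.5, 0.8]
width: 0.024
gripper_force: 45.7
```

>>> {"name": "shift_gripper", "arguments": {
  "ticks": {"dx":[0,0,0,0,0,0,0,0],"dy":[0,0,0,0,0,0,0,0],"dz":[0,0,-0.05,-0.15,-0.2,0,0,0],"wx":[0,0,0,0,0,0,0,0],"wy":[0,0,0,0,0,0,0,0],"wz":[0,0,0,0,0,0,0,0]},
  "finger_gap": 0.045
}}

```text
t: 6.52
tool_pos: [0.5107, -0.2428, 0.1]
tool_rot: [0.0, -0.039, 0.999, -0.0]
force: [-0.0, 0.6, -1.0]
width: 0.0454
gripper_force: 0.0
```

```bash
python3 go.py 0.627 0.138 0.1 16.4
```

```text
t 6.5167 pos [ 0.5107 -0.2428  0.1   ] axis yaw -175.5 tilt [ 0.0007 -0.0007] j7 1.85 w 0.0454
rz -0.2076 then dx dy dz [-2.191e-01  3.325e-01 -1.000e-04]
```

Converted, 0.03 m / 0.2 = 0.15, -0.02 m / 0.2 = -0.1, -0.104 rad / 4 = -0.026.

>>> {"name": "shift_gripper", "arguments": {
  "ticks": {"dx":[0,0,-0.1,-0.1,-0.1,-0.1,-0.1,-0.1,-0.1],"dy":[0,0,0.15,0.15,0.15,0.15,0.15,0.15,0.15],"dz":[0,0,0,0,0,0,0,0,0],"wx":[0,0,0,0,0,0,0,0,0],"wy":[0,0,0,0,0,0,0,0,0],"wz":[-0.026,-0.026,0,0,0,0,0,0,0]},
  "finger_gap": 0.055
}}

```text
t: 7.27
tool_pos: [0.5844, 0.0, 0.0978]
tool_rot: [-0.002, -0.143, 0.99, 0.0]
force: [1.0, -0.2, -0.4]
width: 0.0548
gripper_force: 0.0
```

>>> {"name": "shift_gripper", "arguments": {
  "ticks": {"dx":[-0.1,-0.1,-0.1,-0.1,0,0,0,0,0,0],"dy":[0.15,0.15,0.15,0.15,0,0,0,0,0,0],"dz":[0,0,0,0,0,0,0,0,0,0],"wx":[0,0,0,0,0,0,0,0,0,0],"wy":[0,0,0,0,0,0,0,0,0,0],"wz":[0,0,0,0,0,0,0,0,0,0]}
}}

```text
t: 8.1
tool_pos: [0.6282, 0.1342, 0.099]
tool_rot: [-0.0, -0.142, 0.99, -0.0]
force: [-0.0, 0.6, -0.4]
width: 0.0549
gripper_force: 0.0
```

```bash
python3 go.py 0.627 0.138 0.006 16.4
```

```text
t 8.1 pos [0.6282 0.1342 0.099 ] axis yaw -163.7 tilt [-0.0006 -0.0009] j7 1.36 w 0.0549
rz -0.0018 then dx dy dz [0.     0.0041 0.093 ]
```

Converted, 0.03 m / 0.2 = 0.15, 0.02 m / 0.2 = 0.1.

>>> {"name": "shift_gripper", "arguments": {
  "ticks": {"dx":[0,0,0,0,0,0,0],"dy":[0.02,0,0,0,0,0,0],"dz":[0.15,0.15,0.1,0.065,0,0,0],"wx":[0,0,0,0,0,0,0],"wy":[0,0,0,0,0,0,0],"wz":[0,0,0,0,0,0,0]}
}}

```text
t: 8.68
tool_pos: [0.6284, 0.1402, 0.0077]
tool_rot: [0.001, -0.143, 0.99, 0.0]
force: [-0.0, 0.1, -0.3]
width: 0.0548
gripper_force: 0.0
```

>>> {"name": "shift_gripper", "arguments": {
  "ticks": {"dx":[0,0,0,0,0],"dy":[0,0,0,0,0],"dz":[0,0,0,0,0],"wx":[0,0,0,0,0],"wy":[0,0,0,0,0],"wz":[0,0,0,0,0]},
  "finger_gap": 0.0,
  "grip_force": 45
}}

```text
t: 9.1
tool_pos: [0.6285, 0.1403, 0.0079]
tool_rot: [0.001, -0.143, 0.99, 0.0]
force: [-0.0, -0.6, 7.0]
width: 0.0242
gripper_force: 45.9
```

>>> {"name": "shift_gripper", "arguments": {
  "ticks": {"dx":[0,0,0,0,0,0,0],"dy":[0,0,0,0,0,0,0],"dz":[-0.05,-0.15,-0.15,-0.15,0,0,0],"wx":[0,0,0,0,0,0,0],"wy":[0,0,0,0,0,0,0],"wz":[0,0,0,0,0,0,0]}
}}

```text
t: 9.68
tool_pos: [0.6268, 0.1397, 0.1063]
tool_rot: [-0.0, -0.143, 0.99, -0.0]
force: [0.6, 0.1, -1.7]
width: 0.0241
gripper_force: 45.0
```

```bash
python3 go.py 0.516 -0.3014 0.1 4.5
```

```text
t 9.6833 pos [0.6268 0.1397 0.1063] axis yaw -163.6 tilt [-0.0003 -0.0004] j7 1.35 w 0.0241
rz 0.2082 then dx dy dz [ 0.145  -0.431   0.0065]
```

Converted, -0.036 m / 0.2 = -0.18, 0.012 m / 0.2 = 0.06, 0.104 rad / 4 = 0.026.

>>> {"name": "shift_gripper", "arguments": {
  "ticks": {"dx":[0,0,0.06,0.06,0.06,0.06,0.06,0.06,0.06,0.06],"dy":[0,0,-0.18,-0.18,-0.18,-0.18,-0.18,-0.18,-0.18,-0.18],"dz":[0,0,0,0,0,0,0,0,0,0],"wx":[0,0,0,0,0,0,0,0,0,0],"wy":[0,0,0,0,0,0,0,0,0,0],"wz":[0.026,0.026,0,0,0,0,0,0,0,0]}
}}

```text
t: 10.52
tool_pos: [0.5519, -0.156, 0.1046]
tool_rot: [-0.002, -0.039, 0.999, 0.001]
force: [0.6, 0.4, -0.8]
width: 0.0242
gripper_force: 45.0
```

>>> {"name": "shift_gripper", "arguments": {
  "ticks": {"dx":[0.06,0.06,0.06,0.06,0,0,0,0,0,0],"dy":[-0.18,-0.18,-0.18,-0.18,0,0,0,0,0,0],"dz":[0,0,0,0,0,0,0,0,0,0],"wx":[0,0,0,0,0,0,0,0,0,0],"wy":[0,0,0,0,0,0,0,0,0,0],"wz":[0,0,0,0,0,0,0,0,0,0]}
}}

```text
t: 11.35
tool_pos: [0.5182, -0.3001, 0.1061]
tool_rot: [-0.0, -0.041, 0.999, 0.0]
force: [-0.6, -0.1, -0.5]
width: 0.0239
gripper_force: 45.0
```

```bash
python3 go.py 0.516 -0.3014 0.019 4.5
```

```text
t 11.35 pos [ 0.5182 -0.3001  0.1061] axis yaw -175.3 tilt [-0.0002  0.0008] j7 1.95 w 0.0239
rz 0.003 then dx dy dz [ 0.0023 -0.0011  0.0871]
```

Converted, 0.03 m / 0.2 = 0.15, 0.015 m / 0.2 = 0.075.

>>> {"name": "shift_gripper", "arguments": {
  "ticks": {"dx":[0.01,0,0,0,0,0,0,0,0],"dy":[-0.005,0,0,0,0,0,0,0,0],"dz":[0.15,0.15,0.075,0.035,0.025,0,0,0,0],"wx":[0,0,0,0,0,0,0,0,0],"wy":[0,0,0,0,0,0,0,0,0],"wz":[0,0,0,0,0,0,0,0,0]}
}}

```text
t: 12.1
tool_pos: [0.5166, -0.3034, 0.0202]
tool_rot: [0.001, -0.04, 0.999, -0.0]
force: [0.1, 0.3, 0.2]
width: 0.0239
gripper_force: 45.0
```

```bash
python3 go.py 0.516 -0.3014 0.019 4.5
```

```text
t 12.1 pos [ 0.5166 -0.3034  0.0202] axis yaw -175.5 tilt [ 0.0015 -0.0008] j7 1.91 w 0.0239
rz 0.0005 then dx dy dz [0.0004 0.002  0.0012]
```

>>> {"name": "shift_gripper", "arguments": {
  "ticks": {"dx":[0,0,0,0,0,0,0,0],"dy":[0,0,0,0,0,0,0,0],"dz":[0,0,-0.05,-0.15,-0.2,0,0,0],"wx":[0,0,0,0,0,0,0,0],"wy":[0,0,0,0,0,0,0,0],"wz":[0,0,0,0,0,0,0,0]},
  "finger_gap": 0.045
}}

```text
t: 12.77
tool_pos: [0.5158, -0.3034, 0.1001]
tool_rot: [0.0, -0.039, 0.999, -0.0]
force: [-1.0, -0.7, 0.5]
width: 0.0453
gripper_force: 0.0
```

```bash
python3 go.py 0.4542 0.1382 0.1 8.8
```

```text
t 12.7667 pos [ 0.5158 -0.3034  0.1001] axis yaw -175.5 tilt [ 0.0008 -0.0008] j7 1.95 w 0.0453
rz -0.075 then dx dy dz [-6.700e-03  4.458e-01 -3.000e-04]
```

Converted, 0.037 m / 0.2 = 0.185, -0.075 rad / 4 = -0.0188.

>>> {"name": "shift_gripper", "arguments": {
  "ticks": {"dx":[0,0,0,0,0,0,0,0,0],"dy":[0,0.185,0.185,0.185,0.185,0.185,0.185,0.185,0.185],"dz":[0,0,0,0,0,0,0,0,0],"wx":[0,0,0,0,0,0,0,0,0],"wy":[0,0,0,0,0,0,0,0,0],"wz":[-0.0188,0,0,0,0,0,0,0,0]},
  "finger_gap": 0.045
}}

```text
t: 13.52
tool_pos: [0.4685, -0.0091, 0.0983]
tool_rot: [-0.001, -0.077, 0.997, 0.0]
force: [0.7, 0.5, -1.1]
width: 0.0448
gripper_force: 0.0
```

>>> {"name": "shift_gripper", "arguments": {
  "ticks": {"dx":[0,0,0,-0.03,0,0,0,0,0,0],"dy":[0.185,0.185,0.185,0.185,0,0,0,0,0,0],"dz":[0,0,0,0,0,0,0,0,0,0],"wx":[0,0,0,0,0,0,0,0,0,0],"wy":[0,0,0,0,0,0,0,0,0,0],"wz":[0,0,0,0,0,0,0,0,0,0]}
}}

```text
t: 14.35
tool_pos: [0.4537, 0.135, 0.099]
tool_rot: [-0.0, -0.076, 0.997, -0.0]
force: [-0.2, 0.1, -0.5]
width: 0.0448
gripper_force: 0.0
```

```bash
python3 - <<'E'
from h import *
im=grab_frame("top");s=grab_frame("side")
cv2.imwrite("pics/p2.png",np.hstack([cv2.resize(im[150:270,270:410],None,fx=2.8,fy=2.8),cv2.resize(s[70:190,220:360],None,fx=2.8,fy=2.8)]))
E
python3 go.py 0.4542 0.1382 0.005 8.8
```

```text
t 14.45 pos [0.4538 0.1355 0.0992] axis yaw -171.3 tilt [-0.0001 -0.0002] j7 1.13 w 0.0449
rz -0.0017 then dx dy dz [-0.0008  0.0026  0.0942]
```

View pics/p2.png

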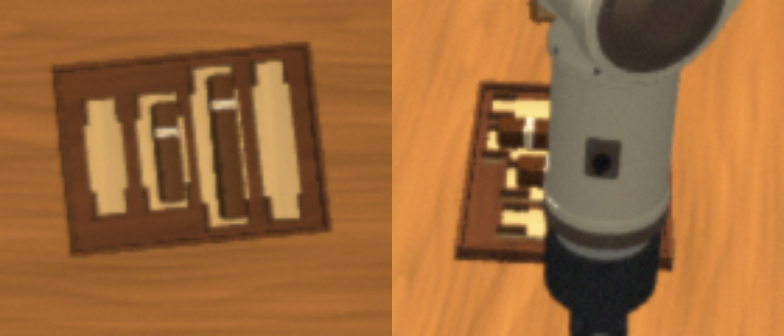

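The top crop shows short_thick and long_thick lying in their rests, a little to the right (−y) of centre. In the side crop the arm hides most of the tray. I'll carry on with long_thin and measure that offset from the picture.

Converted, 0.03 m / 0.2 = 0.15, 0.022 m / 0.2 = 0.11.

>>> {"name": "shift_gripper", "arguments": {
  "ticks": {"dx":[0,0,0,0,0,0,0,0],"dy":[0.01,0,0,0,0,0,0,0],"dz":[0.15,0.15,0.11,0.05,0.015,0,0,0],"wx":[0,0,0,0,0,0,0,0],"wy":[0,0,0,0,0,0,0,0],"wz":[0,0,0,0,0,0,0,0]}
}}

```text
t: 15.12
tool_pos: [0.4545, 0.1389, 0.0055]
tool_rot: [0.001, -0.077, 0.997, 0.0]
force: [0.3, -0.4, 1.0]
width: 0.0448
gripper_force: 0.0
```

>>> {"name": "shift_gripper", "arguments": {
  "ticks": {"dx":[0,0,0,0,0],"dy":[0,0,0,0,0],"dz":[0,0,0,0,0],"wx":[0,0,0,0,0],"wy":[0,0,0,0,0],"wz":[0,0,0,0,0]},
  "finger_gap": 0.0,
  "grip_force": 45
}}

```text
t: 15.53
tool_pos: [0.454, 0.1386, 0.0052]
tool_rot: [0.001, -0.077, 0.997, -0.0]
force: [-0.5, -0.8, 6.4]
width: 0.0127
gripper_force: 44.8
```

>>> {"name": "shift_gripper", "arguments": {
  "ticks": {"dx":[0,0,0,0,0,0,0],"dy":[0,0,0,0,0,0,0],"dz":[-0.05,-0.15,-0.15,-0.15,0,0,0],"wx":[0,0,0,0,0,0,0],"wy":[0,0,0,0,0,0,0],"wz":[0,0,0,0,0,0,0]}
}}

```text
t: 16.12
tool_pos: [0.4533, 0.1382, 0.1046]
tool_rot: [0.0, -0.077, 0.997, -0.0]
force: [0.5, -0.2, -0.5]
width: 0.0122
gripper_force: 44.0
```

```bash
python3 go.py 0.521 -0.3611 0.1 4.5
python3 - <<'E'
from h import *
im=grab_frame("top"); g=cv2.cvtColor(im,cv2.COLOR_BGR2HSV)[...,2]
# across-profiles through the rest centres, along tray y axis
u=np.array([np.sin(np.radians(4.5)),-np.cos(np.radians(4.5)),0]); a=np.array([-u[1],u[0],0])
from meas import proj
for k,c,w in(("short_thick",(.5112,-.2417),.0125),("long_thick",(.516,-.3014),.0125)):
    for off in(-.02,0.01):
        s=np.arange(-.036,.037,.003); P=np.array([*c,.011])+a*off+s[:,None]*u
        t=proj("top",P).astype(np.float32); v=cv2.remap(g,t[:,0],t[:,1],1).ravel()
        print(k,off,list(zip((s*1e3).astype(int).tolist(),v.tolist())))
E
```

```text
t 16.1167 pos [0.4533 0.1382 0.1046] axis yaw -171.2 tilt [ 0.0006 -0.0003] j7 1.13 w 0.0122
rz 0.075 then dx dy dz [-0.0284 -0.503   0.0048]
short_thick -0.02 [(-36, 100), (-32, 97), (-29, 97), (-26, 115), (-23, 169), (-20, 214), (-17, 218), (-14, 214), (-11, 197), (-8, 138), (-5, 79), (-2, 81), (0, 94), (3, 98), (6, 98), (9, 96), (12, 94), (15, 99), (18, 128), (21, 170), (24, 160), (27, 118), (30, 102), (33, 123), (36, 180)]
short_thick 0.01 [(-36, 106), (-32, 105), (-29, 106), (-26, 122), (-23, 170), (-20, 213), (-17, 215), (-14, 211), (-11, 194), (-8, 141), (-5, 84), (-2, 88), (0, 99), (3, 100), (6, 98), (9, 97), (12, 96), (15, 100), (18, 129), (21, 176), (24, 171), (27, 124), (30, 105), (33, 125), (36, 180)]
long_thick -0.02 [(-36, 161), (-32, 119), (-29, 102), (-26, 123), (-23, 178), (-20, 212), (-17, 217), (-14, 215), (-11, 198), (-8, 126), (-5, 70), (-2, 65), (0, 76), (3, 91), (6, 96), (9, 93), (12, 92), (15, 92), (18, 96), (21, 126), (24, 152), (27, 114), (30, 99), (33, 96), (36, 98)]
long_thick 0.01 [(-36, 174), (-32, 125), (-29, 105), (-26, 124), (-23, 178), (-20, 215), (-17, 216), (-14, 213), (-11, 198), (-8, 138), (-5, 77), (-2, 70), (0, 86), (3, 96), (6, 97), (9, 95), (12, 94), (15, 91), (18, 97), (21, 124), (24, 146), (27, 116), (30, 100), (33, 98), (36, 99)]
```

Converted, -0.036 m / 0.2 = -0.18, -0.002 m / 0.2 = -0.01, 0.075 rad / 4 = 0.0188.

>>> {"name": "shift_gripper", "arguments": {
  "ticks": {"dx":[0,-0.01,-0.01,-0.01,-0.01,-0.01,-0.01,-0.01,-0.01,-0.01],"dy":[0,-0.18,-0.18,-0.18,-0.18,-0.18,-0.18,-0.18,-0.18,-0.18],"dz":[0,0,0,0,0,0,0,0,0,0],"wx":[0,0,0,0,0,0,0,0,0,0],"wy":[0,0,0,0,0,0,0,0,0,0],"wz":[0.0188,0,0,0,0,0,0,0,0,0]}
}}

```text
t: 17.0
tool_pos: [0.4955, -0.1844, 0.1027]
tool_rot: [-0.001, -0.04, 0.999, 0.001]
force: [-0.0, -0.3, -0.3]
width: 0.0123
gripper_force: 44.0
```

>>> {"name": "shift_gripper", "arguments": {
  "ticks": {"dx":[-0.01,-0.01,-0.01,-0.01,-0.01,0,0,0,0,0],"dy":[-0.18,-0.18,-0.18,-0.175,-0.16,0,0,0,0,0],"dz":[0,0,0,0,0,0,0,0,0,0],"wx":[0,0,0,0,0,0,0,0,0,0],"wy":[0,0,0,0,0,0,0,0,0,0],"wz":[0,0,0,0,0,0,0,0,0,0]}
}}

```text
t: 17.83
tool_pos: [0.5207, -0.3546, 0.1038]
tool_rot: [-0.0, -0.041, 0.999, 0.001]
force: [-0.3, -0.9, -0.3]
width: 0.0129
gripper_force: 44.1
```

```bash
python3 go.py 0.521 -0.3585 0.017 4.5
```

```text
t 17.8333 pos [ 0.5207 -0.3546  0.1038] axis yaw -175.3 tilt [-0.0009  0.0014] j7 2.02 w 0.0129
rz 0.0028 then dx dy dz [-0.0001 -0.004   0.0868]
```

Converted, 0.03 m / 0.2 = 0.15, -0.003 m / 0.2 = -0.015.

>>> {"name": "shift_gripper", "arguments": {
  "ticks": {"dx":[0,0,0,0,0,0,0,0,0],"dy":[-0.015,0,0,0,0,0,0,0,0],"dz":[0.15,0.15,0.075,0.035,0.02,0,0,0,0],"wx":[0,0,0,0,0,0,0,0,0],"wy":[0,0,0,0,0,0,0,0,0],"wz":[0,0,0,0,0,0,0,0,0]}
}}

```text
t: 18.58
tool_pos: [0.5217, -0.3603, 0.0197]
tool_rot: [0.001, -0.039, 0.999, -0.001]
force: [-0.1, -0.6, -0.3]
width: 0.0122
gripper_force: 44.1
```

```bash
python3 go.py 0.521 -0.3585 0.017 4.5
```

```text
t 18.5833 pos [ 0.5217 -0.3603  0.0197] axis yaw -175.5 tilt [ 0.0019 -0.0013] j7 1.99 w 0.0122
rz 0.0003 then dx dy dz [0.0006 0.0018 0.0027]
```

>>> {"name": "shift_gripper", "arguments": {
  "ticks": {"dx":[0,0,0,0,0,0,0,0],"dy":[0,0,0,0,0,0,0,0],"dz":[0,0,-0.05,-0.15,-0.2,0,0,0],"wx":[0,0,0,0,0,0,0,0],"wy":[0,0,0,0,0,0,0,0],"wz":[0,0,0,0,0,0,0,0]},
  "finger_gap": 0.037
}}

```text
t: 19.25
tool_pos: [0.5208, -0.36, 0.0991]
tool_rot: [0.0, -0.039, 0.999, -0.0]
force: [-0.5, -0.4, -0.3]
width: 0.037
gripper_force: 0.0
```

```bash
python3 go.py 0.4557 0.3446 0.1 152.2
```

```text
t 19.25 pos [ 0.5208 -0.36    0.0991] axis yaw -175.5 tilt [ 0.0007 -0.0009] j7 2.03 w 0.037
rz 0.5639 then dx dy dz [ 0.3862  0.5929 -0.0016]
```

Converted, 0.037 m / 0.2 = 0.185.

>>> {"name": "shift_gripper", "arguments": {
  "ticks": {"dx":[0,0,0,0,0,0,0,0,0,0],"dy":[0.185,0.185,0.185,0.185,0.185,0.185,0.185,0.185,0.185,0.185],"dz":[0,0,0,0,0,0,0,0,0,0],"wx":[0,0,0,0,0,0,0,0,0,0],"wy":[0,0,0,0,0,0,0,0,0,0],"wz":[0,0,0,0,0,0,0,0,0,0]},
  "finger_gap": 0.045
}}

```text
t: 20.08
tool_pos: [0.4899, 0.0106, 0.0972]
tool_rot: [-0.001, -0.039, 0.999, 0.0]
force: [-0.2, 0.9, -0.6]
width: 0.0451
gripper_force: 0.0
```

>>> {"name": "shift_gripper", "arguments": {
  "ticks": {"dx":[0.005,0.005,0.005,0.005,0.005,0.005,0.005,0.005,0.005],"dy":[0.185,0.185,0.185,0.185,0.185,0.185,0.185,0.185,0.185],"dz":[0,0,0,0,0,0,0,0,0],"wx":[0,0,0,0,0,0,0,0,0],"wy":[0,0,0,0,0,0,0,0,0],"wz":[0,0,0,0,0,0,0,0,0]}
}}

```text
t: 20.83
tool_pos: [0.4549, 0.3412, 0.0969]
tool_rot: [-0.001, -0.039, 0.999, -0.001]
force: [-0.1, -0.8, -0.1]
width: 0.045
gripper_force: 0.0
```

>>> {"name": "shift_gripper", "arguments": {
  "ticks": {"dx":[0,0,0,0,0,0,0,0,0],"dy":[0,0,0,0,0,0,0,0,0],"dz":[0,0,0,0,0,0,0,0,0],"wx":[0,0,0,0,0,0,0,0,0],"wy":[0,0,0,0,0,0,0,0,0],"wz":[0.0283,0.0283,0.0283,0.0283,0.0283,0,0,0,0]}
}}

```text
t: 21.58
tool_pos: [0.4562, 0.3401, 0.0979]
tool_rot: [-0.0, 0.24, 0.971, -0.0]
force: [0.3, -0.3, -0.6]
width: 0.0448
gripper_force: 0.0
```

```bash
python3 go.py 0.4557 0.3446 0.005 152.2
```

```text
t 21.5833 pos [0.4562 0.3401 0.0979] axis yaw 152.3 tilt [-0.0008 -0.0004] j7 0.22 w 0.0448
rz 0.0012 then dx dy dz [0.0025 0.0038 0.0929]
```

Converted, 0.03 m / 0.2 = 0.15, 0.02 m / 0.2 = 0.1.

>>> {"name": "shift_gripper", "arguments": {
  "ticks": {"dx":[0.0125,0,0,0,0,0,0,0],"dy":[0.0175,0,0,0,0,0,0,0],"dz":[0.15,0.15,0.1,0.05,0.015,0,0,0],"wx":[0,0,0,0,0,0,0,0],"wy":[0,0,0,0,0,0,0,0],"wz":[0,0,0,0,0,0,0,0]}
}}

```text
t: 22.25
tool_pos: [0.4569, 0.3455, 0.0067]
tool_rot: [0.001, 0.241, 0.971, 0.001]
force: [1.7, -0.4, 0.4]
width: 0.0449
gripper_force: 0.0
```

>>> {"name": "shift_gripper", "arguments": {
  "ticks": {"dx":[0,0,0,0,0],"dy":[0,0,0,0,0],"dz":[0,0,0,0,0],"wx":[0,0,0,0,0],"wy":[0,0,0,0,0],"wz":[0,0,0,0,0]},
  "finger_gap": 0.0,
  "grip_force": 45
}}

```text
t: 22.67
tool_pos: [0.4566, 0.3452, 0.0064]
tool_rot: [0.001, 0.241, 0.971, 0.001]
force: [-1.2, -0.6, 5.9]
width: 0.0124
gripper_force: 45.1
```

>>> {"name": "shift_gripper", "arguments": {
  "ticks": {"dx":[0,0,0,0,0,0,0],"dy":[0,0,0,0,0,0,0],"dz":[-0.05,-0.15,-0.15,-0.15,0,0,0],"wx":[0,0,0,0,0,0,0],"wy":[0,0,0,0,0,0,0],"wz":[0,0,0,0,0,0,0]}
}}

```text
t: 23.25
tool_pos: [0.4557, 0.3443, 0.1054]
tool_rot: [0.0, 0.241, 0.971, -0.0]
force: [-0.6, 0.2, 0.2]
width: 0.0123
gripper_force: 44.4
```

```bash
python3 go.py 0.5065 -0.1800 0.1 4.5
```

```text
t 23.25 pos [0.4557 0.3443 0.1054] axis yaw 152.1 tilt [ 0.0001 -0.0002] j7 0.21 w 0.0123
rz -0.5648 then dx dy dz [-0.0095 -0.5266  0.0055]
```

Converted, -0.035 m / 0.2 = -0.175, -0.001 m / 0.2 = -0.005, -0.113 rad / 4 = -0.0283.

>>> {"name": "shift_gripper", "arguments": {
  "ticks": {"dx":[0,0,0,0,0,-0.005,-0.005,-0.005,-0.005,-0.005],"dy":[0,0,0,0,0,-0.175,-0.175,-0.175,-0.175,-0.175],"dz":[0,0,0,0,0,0,0,0,0,0],"wx":[0,0,0,0,0,0,0,0,0,0],"wy":[0,0,0,0,0,0,0,0,0,0],"wz":[-0.0283,-0.0283,-0.0283,-0.0283,-0.0283,0,0,0,0,0]}
}}

```text
t: 24.08
tool_pos: [0.4731, 0.1686, 0.1037]
tool_rot: [-0.002, -0.04, 0.999, -0.0]
force: [0.9, -0.2, -0.5]
width: 0.0125
gripper_force: 44.4
```

>>> {"name": "shift_gripper", "arguments": {
  "ticks": {"dx":[-0.005,-0.005,-0.005,-0.005,-0.005,0,0,0,0,0],"dy":[-0.175,-0.175,-0.175,-0.175,-0.175,-0.175,-0.175,-0.175,-0.175,-0.175],"dz":[0,0,0,0,0,0,0,0,0,0],"wx":[0,0,0,0,0,0,0,0,0,0],"wy":[0,0,0,0,0,0,0,0,0,0],"wz":[0,0,0,0,0,0,0,0,0,0]}
}}

```text
t: 24.92
tool_pos: [0.5056, -0.1792, 0.1037]
tool_rot: [-0.002, -0.039, 0.999, 0.001]
force: [-0.5, 0.9, 0.0]
width: 0.0121
gripper_force: 44.4
```

>>> {"name": "shift_gripper", "arguments": {
  "ticks": {"dx":[0,0,0,0,0],"dy":[0,0,0,0,0],"dz":[0,0,0,0,0],"wx":[0,0,0,0,0],"wy":[0,0,0,0,0],"wz":[0,0,0,0,0]}
}}

```text
t: 25.33
tool_pos: [0.5069, -0.176, 0.1048]
tool_rot: [-0.0, -0.041, 0.999, 0.001]
force: [-0.3, 1.0, -0.0]
width: 0.0124
gripper_force: 44.4
```

```bash
python3 go.py 0.5065 -0.1800 0.017 4.5
```

```text
t 25.3333 pos [ 0.5069 -0.176   0.1048] axis yaw -175.3 tilt [-0.001  0.001] j7 1.74 w 0.0124
rz 0.003 then dx dy dz [ 0.0007 -0.0041  0.0878]
```

Careful with the scale: shifts go in shares of 0.2 m and turns go in shares of 4 rad. That gives: 0.03 m / 0.2 = 0.15, 0.015 m / 0.2 = 0.075.

>>> {"name": "shift_gripper", "arguments": {
  "ticks": {"dx":[0,0,0,0,0,0,0,0,0],"dy":[-0.015,0,0,0,0,0,0,0,0],"dz":[0.15,0.15,0.075,0.04,0.02,0,0,0,0],"wx":[0,0,0,0,0,0,0,0,0],"wy":[0,0,0,0,0,0,0,0,0],"wz":[0,0,0,0,0,0,0,0,0]}
}}

```text
t: 26.08
tool_pos: [0.5083, -0.1811, 0.0192]
tool_rot: [0.001, -0.04, 0.999, -0.0]
force: [0.1, -0.2, 0.8]
width: 0.0121
gripper_force: 44.4
```

>>> {"name": "shift_gripper", "arguments": {
  "ticks": {"dx":[0,0,0,0,0,0],"dy":[0,0,0,0,0,0],"dz":[0,0,-0.05,-0.15,-0.2,0],"wx":[0,0,0,0,0,0],"wy":[0,0,0,0,0,0],"wz":[0,0,0,0,0,0]},
  "finger_gap": 0.037
}}

```text
t: 26.58
tool_pos: [0.5122, -0.182, 0.1053]
tool_rot: [0.005, -0.04, 0.999, -0.002]
force: [0.4, -0.7, 0.7]
width: 0.037
gripper_force: 0.0
```

>>> {"name": "shift_gripper", "arguments": {
  "ticks": {"dx":[0,0,0,0,0,0,0,0,0,0],"dy":[0.175,0.175,0.175,0.175,0.175,0.175,0.175,0.175,0.175,0.175],"dz":[-0.05,-0.05,-0.05,-0.05,-0.05,0,0,0,0,0],"wx":[0,0,0,0,0,0,0,0,0,0],"wy":[0,0,0,0,0,0,0,0,0,0],"wz":[0,0,0,0,0,0,0,0,0,0]}
}}

```text
t: 27.42
tool_pos: [0.4798, 0.1696, 0.1493]
tool_rot: [0.001, -0.039, 0.999, -0.0]
force: [0.2, -0.6, 0.4]
width: 0.037
gripper_force: 0.0
```

>>> {"name": "shift_gripper", "arguments": {
  "ticks": {"dx":[0,0,0,0,0,0,0],"dy":[0.175,0.175,0.175,0.175,0,0,0],"dz":[0,0,0,0,0,0,0],"wx":[0,0,0,0,0,0,0],"wy":[0,0,0,0,0,0,0],"wz":[0,0,0,0,0,0,0]}
}}

```text
t: 28.0
tool_pos: [0.4688, 0.3072, 0.1485]
tool_rot: [0.0, -0.04, 0.999, -0.0]
force: [0.3, -1.1, 0.7]
width: 0.037
gripper_force: 0.0
```

```bash
python3 - <<'E'
from h import *
from meas import proj
im=grab_frame("top");s=grab_frame("side")
cv2.imwrite("pics/p3.png",np.hstack([cv2.resize(im[150:270,270:410],None,fx=2.8,fy=2.8),cv2.resize(s[70:190,220:360],None,fx=2.8,fy=2.8)]))
cv2.imwrite("pics/p4.png",im)
g=cv2.cvtColor(im,cv2.COLOR_BGR2HSV)[...,2]
u=np.array([np.sin(np.radians(4.5)),-np.cos(np.radians(4.5)),0]); a=np.array([-u[1],u[0],0])
for k,c,h in(("short_thin",(.5063,-.1818),.014),("short_thick",(.5112,-.2417),.025),("long_thick",(.516,-.3014),.025),("long_thin",(.521,-.3611),.014)):
    for off in(-.025,.01):
        s=np.arange(-.022,.0221,.0005); P=np.array([*c,.011+h/2])+a*off+s[:,None]*u
        t=proj("top",P).astype(np.float32); v=cv2.remap(g,t[:,0],t[:,1],1).ravel()
        d=s[v<140]*1e3; d=d[abs(d)<20]; print(k,off,"dark",d.min(),d.max(),"centre",(d.min()+d.max())/2)
E
```

```text
short_thin -0.025 dark -5.999999999999985 19.50000000000004 centre 6.750000000000027
short_thin 0.01 dark -5.499999999999984 19.50000000000004 centre 7.0000000000000275
short_thick -0.025 dark -11.49999999999999 15.500000000000034 centre 2.000000000000022
short_thick 0.01 dark -10.99999999999999 15.000000000000034 centre 2.000000000000022
long_thick -0.025 dark -12.499999999999991 17.500000000000036 centre 2.500000000000022
long_thick 0.01 dark -11.99999999999999 18.000000000000036 centre 3.000000000000023
long_thin -0.025 dark -6.499999999999985 19.50000000000004 centre 6.500000000000027
long_thin 0.01 dark -6.999999999999986 19.50000000000004 centre 6.250000000000027
```

View pics/p3.png

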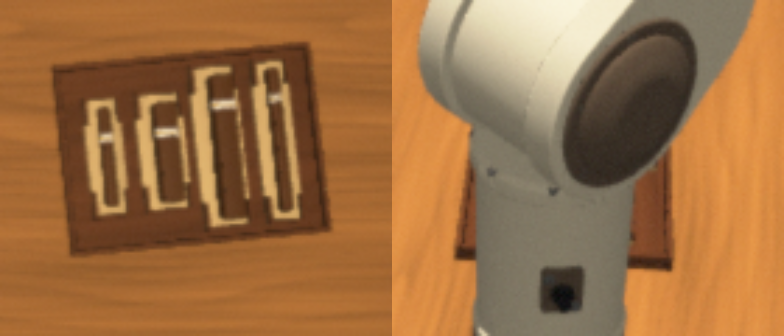

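View pics/p4.png

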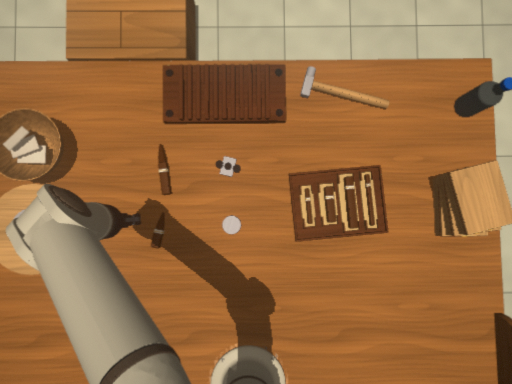

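The top view shows all four cigars in their matching rests, with pale floor visible around each. short_thick and long_thick sit about 2–3 mm off centre, inside the 8 mm play. The pointed cigars are untouched at (164,170) and (158,230), and the arm is clear of everything, so I'm handing in.

```bash
python3 -c "
from cell import r, job, grab_frame, camera_model, observe
print(job.job_done())"
```

```text
the job is handed in; nothing more can be done
None
```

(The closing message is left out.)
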